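Find the fullest tin by feel

TASK

One of the three identical blue tins is still shut in under the hood of the ejector dock: first press the dock's orange spring tab all the way in so that its tin is pushed out. Then lift the three tins one at a time to feel their weights, setting each back upright on the table before taking the next, and finish with the heaviest tin held up in the gripper, upright and at least 15 cm clear of the table (the program ends while still holding it). Do not tip any tin over, and leave the mug and the steel jigger where they are.

Things in the scene. Friction and masses are not known exactly. Their poses are not given: they have to be found in the camera images.
- tin_a_mid (a point): centre (half-way up) of tin_a, one of three tins that look exactly alike: closed round tin, blue body with a steel lid, 56 mm diameter, 75 mm high, upright, z axis up. The lids do not come off. One tin weighs 0.42 to 0.58 kg, the other two 0.17 to 0.30 kg each; which is which changes, and any of the three may be the one under the hood
- tin_b_mid (a point): centre (half-way up) of tin_b, one of three tins that look exactly alike: closed round tin, blue body with a steel lid, 56 mm diameter, 75 mm high, upright, z axis up. The lids do not come off. One tin weighs 0.42 to 0.58 kg, the other two 0.17 to 0.30 kg each; which is which changes, and any of the three may be the one under the hood
- tin_c_mid (a point): centre (half-way up) of tin_c, one of three tins that look exactly alike: closed round tin, blue body with a steel lid, 56 mm diameter, 75 mm high, upright, z axis up. The lids do not come off. One tin weighs 0.42 to 0.58 kg, the other two 0.17 to 0.30 kg each; which is which changes, and any of the three may be the one under the hood
- dock_seat (a point): point in the fixed ejector dock where the centre of the tin under the hood stands (37.5 mm above the table). Axes of the dock: -x is the way the tin comes out, z up. The hood (grey cheeks, clear roof, 70 mm wide, top 86 mm above the table) reaches from 20 mm ahead of this point (-x) to 32 mm behind it (+x); the tin stands on the table itself, so it slides straight out on to the table
- ejector_tab (a point): centre of the rear (+x) face of the orange thumb tab, 65 mm above the table, at rest 120 mm behind dock_seat. Axes as dock_seat: push this face towards -x. The upright tab is 44 mm wide (along y), 12 mm thick and reaches from 32 to 86 mm above the table; it moves with the slide. Behind it there is only an 18 mm high guide rail that ends 28 mm behind the resting tab's face
- ejector (a joint): travel of the ejector slide in m: 0 at rest, 0.075 pressed all the way in. A spring pushes it back (1.5 N at rest, 5 N fully in, to which the sliding tin adds up to about 6 N); fully in, the tin's centre stands about 74 mm ahead (-x) of dock_seat, free of the hood, and it stays there when the slide springs back
- mug: white mug, 92 x 127 x 95 mm, origin at the centre of its underside; bystander
- jigger: double-ended steel jigger, 41 mm diameter, 100 mm high, origin at the centre of its underside; bystander
Not all that is in view belongs to the job. What is shaped like the part that bears tin_c_mid but brown is not meant. Leave any green look-alike of the part that bears tin_b_mid alone.

How it is judged:
On the way, in this order (a step that is already met when the one before it is completed fails the run):
1. the ejector tab is pressed in (more than 68 mm) and no tin is left under the hood (value of joint ejector above 0.068 m and horizontal distance between each of tin_a_mid, tin_b_mid, tin_c_mid and dock_seat above 0.055 m).
2. a tin is lifted (at least 20 mm) (((height (world z) of tin_a_mid above 0.0575 m and contact force between the fingers and tin_a above 0.5 N) or (height (world z) of tin_b_mid above 0.0575 m and contact force between the fingers and tin_b above 0.5 N) or (height (world z) of tin_c_mid above 0.0575 m and contact force between the fingers and tin_c above 0.5 N))), for 0.1 s.
3. it is set down: all three tins stand on the table, let go (height (world z) of each of tin_a_mid, tin_b_mid, tin_c_mid below 0.045 m and contact force between the fingers and tin_a below 0.1 N and contact force between the fingers and tin_b below 0.1 N and contact force between the fingers and tin_c below 0.1 N), for 0.1 s.
4. a tin is lifted again (((height (world z) of tin_a_mid above 0.0575 m and contact force between the fingers and tin_a above 0.5 N) or (height (world z) of tin_b_mid above 0.0575 m and contact force between the fingers and tin_b above 0.5 N) or (height (world z) of tin_c_mid above 0.0575 m and contact force between the fingers and tin_c above 0.5 N))), for 0.1 s.
5. it too is set down: all three tins stand on the table, let go (all of step 3), for 0.1 s.
At the end, for the whole second after the job is handed in: The heaviest tin is held by the fingers alone, still, upright (0.3 rad), its centre over 180 mm above the table; the other two, each pressing on the table with less than 3.5 N (the lighter ones), stand free, upright (0.15 rad) and still, outside the hood; the ejector has sprung back (value of joint ejector below 0.01 m and ((height (world z) of tin_a_mid above 0.18 m and angle between tin_a_mid's own z axis and vertical below 0.3 rad and contact force between the fingers and tin_a above 1 N and linear speed of each of tin_a, tin_b, tin_c below 0.03 m/s and contact force between tin_a and dock below 0.1 N and contact force between tin_a and mug below 0.1 N and contact force between tin_a and jigger below 0.1 N and contact force between each of tin_a, the fingers and tin_b below 0.1 N and contact force between each of tin_a, the fingers and tin_c below 0.1 N and height (world z) of tin_b_mid between 0.03 and 0.045 m and angle between each of tin_b_mid, tin_c_mid's own z axis and vertical below 0.15 rad and horizontal distance between each of tin_b_mid, tin_c_mid and dock_seat above 0.055 m and contact force between each of tin_b, tin_c and anything else below 3.5 N and height (world z) of tin_c_mid between 0.03 and 0.045 m) or (height (world z) of tin_b_mid above 0.18 m and angle between tin_b_mid's own z axis and vertical below 0.3 rad and contact force between the fingers and tin_b above 1 N and linear speed of each of tin_b, tin_a, tin_c below 0.03 m/s and contact force between tin_b and dock below 0.1 N and contact force between tin_b and mug below 0.1 N and contact force between tin_b and jigger below 0.1 N and contact force between each of tin_b, the fingers and tin_a below 0.1 N and contact force between each of tin_b, the fingers and tin_c below 0.1 N and height (world z) of tin_a_mid between 0.03 and 0.045 m and angle between each of tin_a_mid, tin_c_mid's own z axis and vertical below 0.15 rad and horizontal distance between each of tin_a_mid, tin_c_mid and dock_seat above 0.055 m and contact force between each of tin_a, tin_c and anything else below 3.5 N and height (world z) of tin_c_mid between 0.03 and 0.045 m) or (height (world z) of tin_c_mid above 0.18 m and angle between tin_c_mid's own z axis and vertical below 0.3 rad and contact force between the fingers and tin_c above 1 N and linear speed of each of tin_c, tin_a, tin_b below 0.03 m/s and contact force between tin_c and dock below 0.1 N and contact force between tin_c and mug below 0.1 N and contact force between tin_c and jigger below 0.1 N and contact force between each of tin_c, the fingers and tin_a below 0.1 N and contact force between each of tin_c, the fingers and tin_b below 0.1 N and height (world z) of tin_a_mid between 0.03 and 0.045 m and angle between each of tin_a_mid, tin_b_mid's own z axis and vertical below 0.15 rad and horizontal distance between each of tin_a_mid, tin_b_mid and dock_seat above 0.055 m and contact force between each of tin_a, tin_b and anything else below 3.5 N and height (world z) of tin_b_mid between 0.03 and 0.045 m))); the arm keeps its last pose, push and grip.
It fails at once if a tin is tipped over (more than 0.7 rad) (angle between any of tin_a_mid, tin_b_mid, tin_c_mid's own z axis and vertical above 0.7 rad).
It fails at once if the mug or the jigger is moved more than 30 mm (distance of any of mug, jigger from where it was at the start of the episode above 0.03 m).
It also fails if it takes over 72 s, if anything falls off the work surface, if the arm or the gripper's body presses on something with over 40 N, if the wrist force passes 120 N, or if a joint passes its speed limit or range.

ROBOT

A 6-joint arm with a two-finger parallel gripper is mounted at the origin on a cart in front of the work surface, level with it; the furniture and walls round the work are solid. World frame = base frame: x ahead of the robot, y to its left, z up, the work surface at z = 0. Lengths are in m, angles in rad, forces in N, time in s.
With the tool pointing down it reaches from about 0.25 to 0.725 m from the base axis. Payload 4 kg.
Tool frame: the origin (TCP) lies midway between the tips of the shut fingers; the grasp point (between the pads) lies 19 mm behind it; y points along the fingers, x is the direction in which the jaws open and shut, and the axes are right-handed (so a half turn about y gives the same grasp; the last joint's range is limited). The gripper opens to 85 mm and grips with 20 to 120 N. Pads are 22 mm wide; open, the fingers measure 114 mm over their backs; the gripper's body (76 mm by 85 mm) begins 54 mm behind the grasp point. The pads swing forward as they close: fully open they stand 13 mm farther back than shut.
Start: joints at [1.25, 0.241, 0.005, 1.335, 0, 1.571], TCP at [0.158, 0.474, 0.231] pointing down, gripper open.
Joint ranges: [-2.72, 2.72], [-1.05, 1.87], [-1.09, 1.28], [-1.99, 2.15], [-1.42, 1.44], [-3.14, 3.14]. Speed limits (rad/s): [2.79, 2.79, 3.14, 3.14, 3.14, 3.14].

INTERFACE

Orientations are given as a unit quaternion [x, y, z, w].
In Python, from workcell import bot gives the robot as it stands. The module is installed in compiled form; this text tells all that it offers.
- The arm moves only by the shell command python3 -m inch 'ROWS'. ROWS is text: rows parted by semicolons, each of 7 numbers parted by spaces: the turn, a rotation vector about the tool's x, y, z in degrees, then the shift along the tool's x, y, z in mm, then the closure, from 0 (fully open) to 1 (shut). In form: ax ay az dx dy dz fingers; .... A call has 1 to 12 rows; each row shifts and turns the commanded pose from where the row before left it, along the tool's axes as they then stand; what a row does not reach is not made up. A row lasts 1/8 s, in which the tool goes at most 62.5 mm and 10.7 degrees, less where a joint would pass 70% of its speed; a pose out of reach is approached as far as the arm can. A call with a gripper value outside its range is refused whole. The fingers move at their own pace and stop on an object; the grip force is fixed at half the most. Time passes only in rows, so rows that do not move let the fingers close. It gives the time, the measured TCP pose, the force and the opening at its end, in the units of the state.
- bot.get_obs(): the state, without advancing time (a new reading comes with each control period).
- bot.camera(name): name is "scene" or "side" or "wrist"; returns a dict with "color" (480x640x3 uint8, blue, green, red), "fx", "fy", "cx", "cy" (pixels), "extrinsics" (4x4, takes a point from world to camera coordinates). Camera axes: x right, y up, looking along -z (the intrinsics and any distortion apply to the point x, -y, -z); pixel columns grow to the right and rows downward; lengths in m; the calibration is good to about 2 mm. A picture is of the moment at which its call begins. There is no depth.
- bot.job_done(): hands the job in, once; it reports no verdict.
Trained networks look in the newest picture that a camera, given by its name, has taken for a name from the list of things; names that differ only in an ending like _2 or _b are one class to them, and where a whole thing is asked for, a point or a joint stands for the part that bears it (a point fixed in the world has none). Each returns a list of dicts, best first, with "conf" (0 to 1); they miss things now and then, are a little off and sometimes report something else, mostly with a low value. They report only what shows in the picture. A call takes as long as a camera call. They do not tell look-alikes from the thing itself.
- bot.look_for(name, camera): "extent" ([left, top, right, bottom] in pixels, round what is visible of it).
- bot.cut_out(name, camera): "region" (480x640 bool, what is visible of it) and "extent" ([left, top, right, bottom] in pixels, round what is visible of it).
- bot.spot_point(name, camera): "point" ([column, row] in pixels: a listed point, or the origin of a listed thing).
The state is a dict: "clock": time; "joint_pos": joint angles; "joint_vel": joint speeds; "tau": joint torques, N m; "eef_pos": TCP position; "tool_rot": TCP orientation; "ft_force": force on the tool from outside, world axes, zero at the start; "ft_torque": the same for the moment, N m; "grip_width": finger opening in m.
Only numpy, scipy, OpenCV 4.12 (cv2) and the standard library are available. Lean on these libraries where they do the work, as an engineer would, in place of code of your own. Each camera call takes 0.05 s, during which the arm holds its last target.

## Working session

There is one attempt and no reset: what is moved stays moved. The work goes in short steps, Python scripts to look and compute and a shell command to move; the robot and the scene stay as the last step left them, time stands still between calls to the robot, and variables do not carry over. Pictures are saved under pics/ and viewed, and the job is handed in when it is done.

```bash
mkdir -p pics
cat > h.py <<'E'
import numpy as np, cv2
from workcell import bot
def cam(n,save=None):
    c=bot.camera(n)
    if save: cv2.imwrite('pics/'+save,c['color'])
    return c
def proj(c,p):
    E=np.array(c['extrinsics']);q=E@np.append(p,1)
    return np.array([c['fx']*q[0]/-q[2]+c['cx'],c['fy']*-q[1]/-q[2]+c['cy']])
def ray(c,uv):
    E=np.array(c['extrinsics']);R=E[:3,:3];o=-R.T@E[:3,3]
    d=R.T@np.array([(uv[0]-c['cx'])/c['fx'],-(uv[1]-c['cy'])/c['fy'],-1.0])
    return o,d
def onz(c,uv,z):
    o,d=ray(c,uv);return o+d*(z-o[2])/d[2]
E
python3 - <<'E'
from h import *
np.set_printoptions(precision=4,suppress=True)
o=bot.get_obs();print(o)
for n in ['scene','side','wrist']:
    c=cam(n,n+'0.png');print(n,[k for k in c],c['fx'],c['cx'],c['cy'])
    E=np.array(c['extrinsics']);print(-E[:3,:3].T@E[:3,3])
    for t,z in [('tin_a_mid',.0375),('dock_seat',.0375),('ejector_tab',.065),('mug',0),('jigger',0)]:
        for r in bot.spot_point(t,n): print(t,np.round(r['conf'],2),np.round(r['point'],1),onz(c,r['point'],z))
    for r in bot.look_for('tin_a_mid',n): print('ext',r['conf'],r['extent'])
E
```

```text
{'clock': 0.0, 'joint_pos': array([ 1.25  ,  0.2414,  0.0037,  1.3352, -0.    ,  1.5708]), 'joint_vel': array([-0.0027,  0.0007,  0.002 , -0.0012,  0.0002,  0.0002]), 'tau': array([ -0.0002, -37.2315,  25.2409,   0.017 ,   0.    ,   0.    ]), 'eef_pos': array([0.1575, 0.4739, 0.2304]), 'tool_rot': array([ 0.5739,  0.4131, -0.4143, -0.573 ]), 'ft_force': array([ 0.7201, -0.3663,  0.7645]), 'ft_torque': array([-0.0033, -0.0066,  0.0085]), 'grip_width': 0.08550052169980078}
scene ['color', 'fx', 'fy', 'cx', 'cy', 'extrinsics'] 486.9504687977674 318.20224828536425 234.1120202383356
[ 0.1856 -0.3552  0.7951]
tin_a_mid 0.86 [329.7 341.4] [ 0.4773 -0.1005  0.0375]
dock_seat 0.75 [257.6 245.7] [0.5221 0.1438 0.0375]
ejector_tab 0.62 [221.  202.9] [0.5275 0.2626 0.065 ]
ejector_tab 0.6 [353.9 220.6] [0.6885 0.042  0.065 ]
mug 0.58 [351.9 221.9] [0.7275 0.0778 0.    ]
jigger 0.7 [426.3 296.3] [ 0.6925 -0.1502  0.    ]
ext 0.95 [315.1, 319.7, 345.4, 366.6]
side ['color', 'fx', 'fy', 'cx', 'cy', 'extrinsics'] 557.906328929462 317.4170159036058 231.597459041482
[ 0.3018 -0.8305  0.8742]
tin_a_mid 0.74 [270.6 306.7] [ 0.4773 -0.1035  0.0375]
dock_seat 0.91 [257.8 223.6] [0.5197 0.1539 0.0375]
ejector_tab 0.86 [246.7 185.6] [0.5243 0.271  0.065 ]
ejector_tab 0.27 [269.9 304.8] [ 0.4716 -0.1223  0.065 ]
mug 0.73 [349.4 238. ] [0.7219 0.078  0.    ]
mug 0.71 [251.8 182.7] [0.5583 0.368  0.    ]
jigger 0.82 [376.9 303.5] [ 0.6985 -0.1335 -0.    ]
ext 0.87 [256.1, 282.4, 284.9, 330.3]
wrist ['color', 'fx', 'fy', 'cx', 'cy', 'extrinsics'] 425.6932570332671 323.0768996316975 237.04909183867017
[0.0869 0.4981 0.3731]
```

View pics/scene0.png

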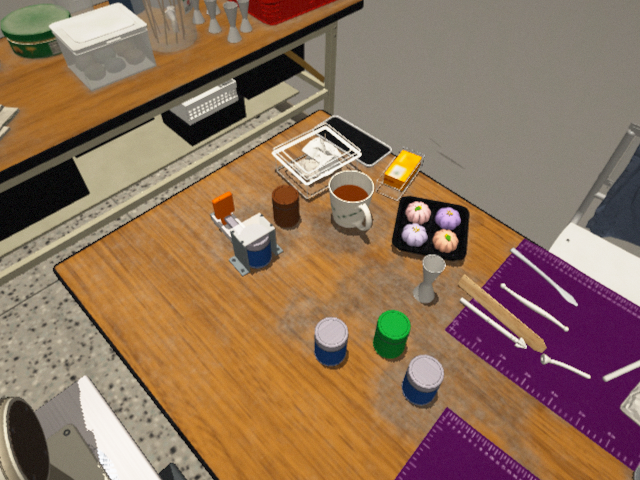

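View pics/side0.png

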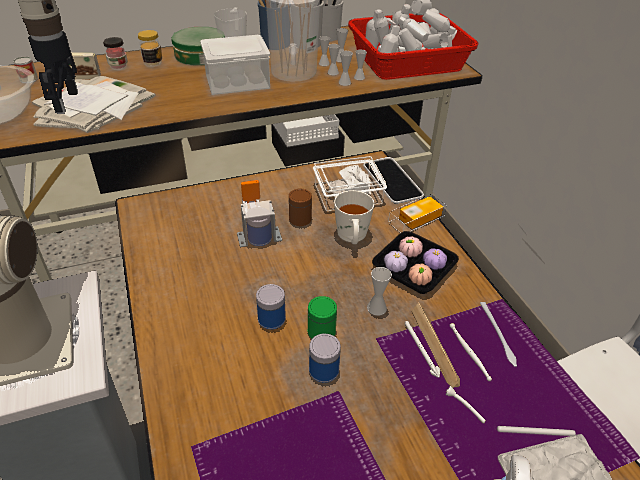

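View pics/wrist0.png

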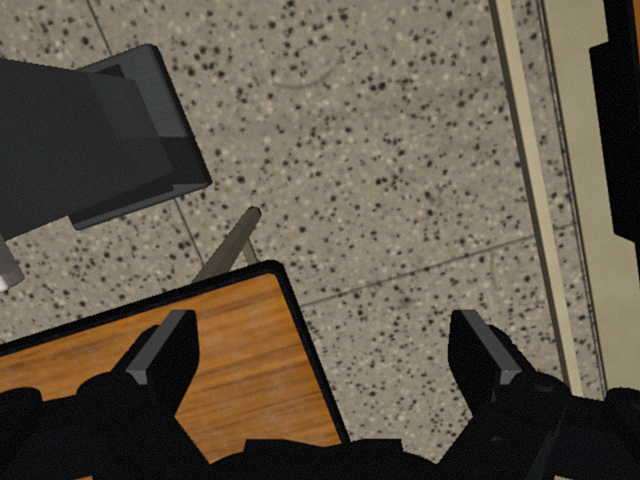

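Candidates in scene: blue tins at (331,342), (423,380), and one under the hood at (257,247). The green one at (392,335) and the brown one at (286,207) are look-alikes to leave. I'll confirm this in enlarged crops and measure.

Run:
```python
from h import *
np.set_printoptions(precision=4,suppress=True)
from scipy.spatial.transform import Rotation as Ro
print(Ro.from_quat(bot.get_obs()['tool_rot']).as_matrix())
C={n:cam(n) for n in ['scene','side']}
a=C['scene']['color']; b=C['side']['color']
A=cv2.resize(a[170:410,200:450],(500,480),interpolation=3)
B=cv2.resize(b[170:390,225:400],None,fx=2.7,fy=2.7,interpolation=3)
cv2.imwrite('pics/zs.png',A);cv2.imwrite('pics/zd.png',B)
for n,c in C.items():
    h=cv2.cvtColor(c['color'],cv2.COLOR_BGR2HSV)
    for nm,lo,hi in [('blue',(100,120,30),(125,255,255)),('green',(50,120,40),(75,255,255)),('orange',(3,200,120),(14,255,255)),('brown',(0,100,20),(14,220,110))]:
        m=cv2.inRange(h,lo,hi)
        k,_,s,ce=cv2.connectedComponentsWithStats(m)
        for i in range(1,k):
            if s[i][4]>60: print(n,nm,s[i],ce[i])
    for t in ['tin_a_mid','tin_b_mid','tin_c_mid']:
        for r in bot.cut_out(t,n): print(t,r['conf'],r['extent'])
# predicted pixels for lid of tin candidates
```

```text
[[ 0.3153 -0.     -0.949 ]
 [ 0.949   0.      0.3153]
 [ 0.     -1.      0.    ]]
scene blue [247 244  24  23 350] [259.4    256.7543]
scene blue [315 343  31  22 372] [329.4382 355.5054]
scene blue [403 375  34  29 401] [416.1845 393.4389]
scene green [  3  31  51  11 286] [29.3811 36.5035]
scene green [ 10  42  42  16 315] [34.9397 50.0921]
scene green [ 373  310   38   48 1370] [391.1277 333.4343]
scene orange [334 185  34  16 387] [350.3023 192.8295]
scene orange [272 186  26  18 301] [284.7043 194.4983]
scene orange [212 192  22  33 384] [223.2943 206.7344]
scene brown [272 197  29  32 590] [286.3051 213.7356]
scene brown [445 256  21  10  64] [455.0938 261.7969]
tin_a_mid 0.61 [314.5, 317.7, 346.3, 365.4]
tin_a_mid 0.27 [214.0, 194.7, 238.0, 226.9]
tin_b_mid 0.64 [373.4, 309.9, 414.6, 360.4]
tin_b_mid 0.58 [399.4, 355.7, 445.2, 405.4]
tin_c_mid 0.9 [248.7, 236.5, 271.6, 267.9]
tin_c_mid 0.76 [271.7, 185.6, 300.2, 228.7]
side blue [257 304  28  25 452] [271.0332 316.823 ]
side blue [309 356  31  26 479] [323.6263 369.9415]
side green [172  40  30  11 136] [186.8897  46.9485]
side green [176  51  23  14 169] [188.6805  58.3077]
side green [ 308  296   29   43 1008] [321.4782 315.9127]
side orange [350  20  43  39 172] [366.4302  38.4884]
side orange [446  22  31  31 203] [461.4631  41.0345]
side orange [241 180  19  23 327] [250.3761 190.8777]
side brown [ 75  65  23  10 154] [84.961  70.2662]
side brown [289 196  23  32 543] [300.1473 212.709 ]
side brown [389 278  22  15  74] [399.1216 284.6216]
tin_a_mid 0.69 [253.4, 285.0, 283.9, 329.2]
tin_b_mid 0.95 [307.4, 332.3, 341.1, 381.8]
tin_b_mid 0.93 [307.3, 294.5, 337.8, 336.3]
tin_c_mid 0.8 [287.1, 192.5, 315.3, 225.9]
tin_c_mid 0.73 [245.0, 216.9, 271.8, 244.5]
```

View pics/zs.png

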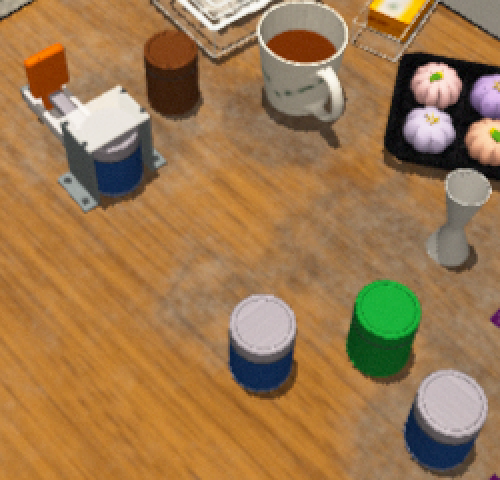

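View pics/zd.png

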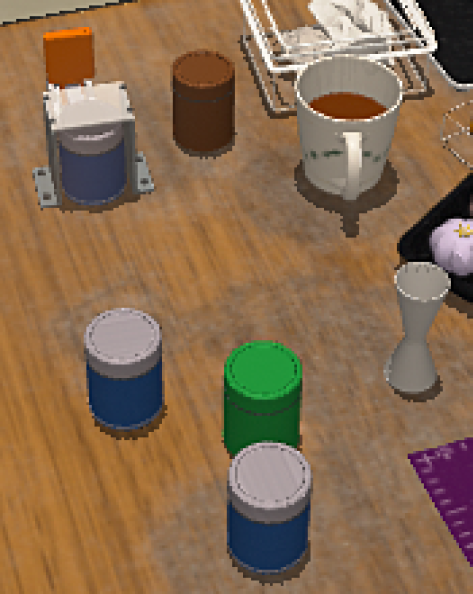

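The crops show blue tin 1 at scene (331,332) lid / side (271,295), blue tin 2 at (425,371) / (325,346), and the third under the clear roof. The green and brown ones are visibly different. Next come the positions.

Run:
```python
from h import *
np.set_printoptions(precision=4,suppress=True)
C={n:cam(n) for n in ['scene','side']}
S,D=C['scene'],C['side']
print([S[k] for k in S if k not in('color','extrinsics')])
for nm,a,b,z in [('tin1',(331.5,332),(270.6,294.8),.075),('tin2',(425,371),(325,346.3),.075),('green',(394,324.5),(322.4,307.4),.075),('jigger top',(433,264),(381.2,274.5),.1),('brown',(286.5,193),(300.5,196),.075)]:
    print(nm,onz(S,a,z),onz(D,b,z))
# orange edge
for n,c in C.items():
    x0,y0,w,h=(205,170,90,110) if n=='scene' else (230,170,95,90)
    f=7 if n=='scene' else 8
    f=6
    cv2.imwrite(f'pics/dock_{n}.png',cv2.resize(c['color'][y0:y0+h,x0:x0+w],None,fx=f,fy=f,interpolation=cv2.INTER_CUBIC))
# best fit dock pose: yaw/pos from masks of orange
m={}
for n,c in C.items():
    h=cv2.cvtColor(c['color'],cv2.COLOR_BGR2HSV);mm=cv2.inRange(h,(3,190,100),(14,255,255))
    k,l,s,ce=cv2.connectedComponentsWithStats(mm)
    i=[i for i in range(1,k) if 170<ce[i][1]<215 and 205<ce[i][0]<262][0]
    m[n]=(l==i)
from scipy.optimize import minimize
def mask(c,x,y,th,lo=.032):
    u=np.array([np.cos(th),np.sin(th)]);v=np.array([-u[1],u[0]])
    P=[]
    for sx in(0,-.012):
        for sy in(-.022,.022):
            for z in(lo,.086):
                q=np.array([x,y])+u*sx+v*sy;P.append(proj(c,[q[0],q[1],z])*8)
    h=cv2.convexHull(np.round(np.array(P)).astype(np.int32))
    M=np.zeros((260*8//8*8,300*8),np.uint8)
    cv2.fillConvexPoly(M,h,1);return cv2.resize(M.astype(np.float32),(300,260),interpolation=cv2.INTER_AREA)
def cost(p):
    e=0
    # side view lower part is occluded: compare only rows above visible bottom
    for n,c in C.items():
        M=mask(c,p[0],p[1],p[2]);T=m[n][:260,:300].astype(np.float32)
        if n=='side': M=M[:195];T=T[:195]
        else: M=M[:216];T=T[:216]
        e+=np.abs(M-T).sum()
    return e
best=None
for y in(.25,.265,.28):
  for x in(.515,.525,.535):
    for th in np.radians([60,75,90,105,120]):
      r=minimize(cost,[x,y,th],method='Nelder-Mead',options=dict(initial_simplex=[[x,y,th],[x+.01,y,th],[x,y+.01,th],[x,y,th+.3]]))
      if best is None or r.fun<best.fun: best=r
print(best.x,np.degrees(best.x[2]),best.fun)
th=best.x[2];print('seat',best.x[:2]-.12*np.array([np.cos(th),np.sin(th)]))
```

```text
[486.9504687977674, 486.9504687977674, 318.20224828536425, 234.1120202383356]
tin1 [ 0.477  -0.1033  0.075 ] [ 0.4778 -0.1066  0.075 ]
tin2 [ 0.5337 -0.2521  0.075 ] [ 0.5352 -0.2567  0.075 ]
green [ 0.5617 -0.1659  0.075 ] [ 0.562  -0.1692  0.075 ]
jigger top [ 0.6909 -0.1431  0.1   ] [ 0.6924 -0.1463  0.1   ]
brown [0.6367 0.1837 0.075 ] [0.6323 0.177  0.075 ]
[0.5257 0.258  1.8275] 104.71065349754271 114.765625
seat [0.5562 0.1419]
```

View pics/dock_scene.png

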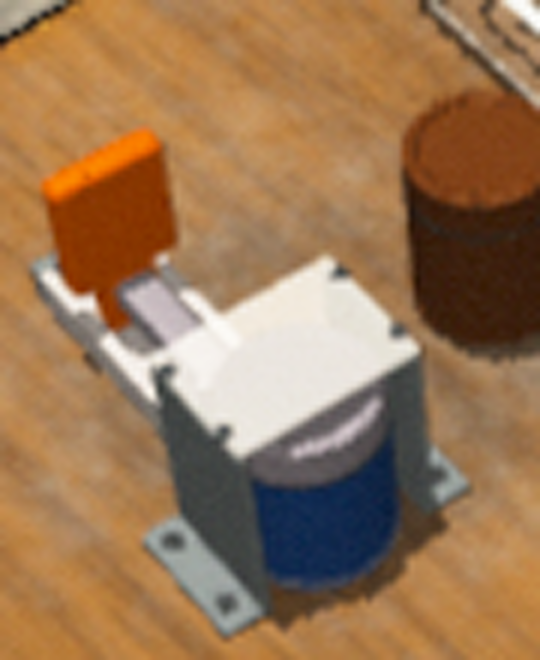

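View pics/dock_side.png

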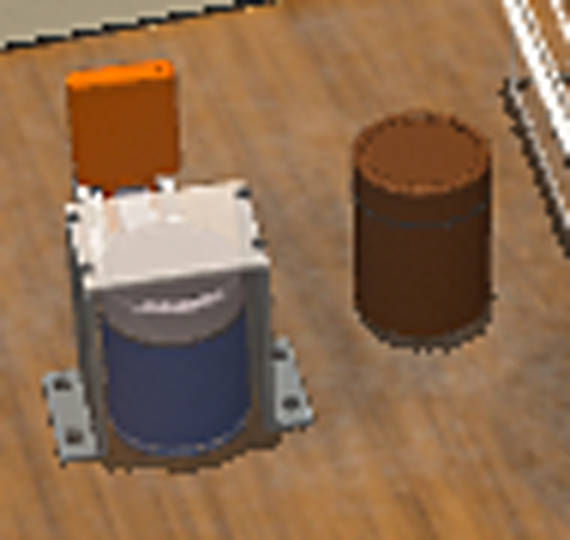

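Run:
```python
from h import *
np.set_printoptions(precision=4,suppress=True)
S,D=cam('scene'),cam('side')
L=[('FL',(248,455),(90,290)),('FR',(418,348),(268,262)),('BR',(330,262),(245,183)),('BL',(158,365),(72,205)),('tabFL',(50,198),(68,86)),('tabFR',(164,150),(174,76)),('tabBL',(45,184),(68,76)),('tabBR',(152,132),(172,62))]
R={}
for n,a,b in L:
    p=onz(S,np.array(a)/6+(205,170)-.4,.086);q=onz(D,np.array(b)/6+(230,170)-.4,.086);print(n,p,q);R[n]=(p[:2],q[:2])
for k in(0,1):
    P={n:R[n][k] for n in R}
    d=(P['BL']+P['BR']-P['FL']-P['FR'])/2; w=P['FR']-P['FL']+P['BR']-P['BL']
    t=(P['tabBL']+P['tabBR'])/2; c=(P['FL']+P['FR']+P['BL']+P['BR'])/4
    print('len',np.linalg.norm(d),'w',np.linalg.norm(w)/2,'yaw',np.degrees(np.arctan2(d[1],d[0])),'yaw from w',np.degrees(np.arctan2(w[1],w[0]))+90,'cent',c,'tab',t, 'dir c->t',np.degrees(np.arctan2(*(t-c)[::-1])),np.linalg.norm(t-c))
    w=P['tabBR']-P['tabBL'];print(np.linalg.norm(w),np.degrees(np.arctan2(w[1],w[0]))+90)
```

```text
FL [0.4855 0.1272 0.086 ] [0.4843 0.1251 0.086 ]
FR [0.5515 0.1235 0.086 ] [0.5515 0.1204 0.086 ]
BR [0.555  0.1709 0.086 ] [0.5567 0.1699 0.086 ]
BL [0.4879 0.1749 0.086 ] [0.4902 0.1772 0.086 ]
tabFL [0.5066 0.2565 0.086 ] [0.5071 0.2533 0.086 ]
tabFR [0.5474 0.2479 0.086 ] [0.549  0.2468 0.086 ]
tabBL [0.5093 0.2628 0.086 ] [0.5087 0.26   0.086 ]
tabBR [0.5497 0.2574 0.086 ] [0.5508 0.2564 0.086 ]
len 0.047582914858204005 w 0.06673017933497126 yaw 86.45961100498533 yaw from w 86.68770948664832 cent [0.52   0.1491] tab [0.5295 0.2601] dir c->t 85.09908078573828 0.1113663524438875
0.040806359705158605 82.44548638759919
len 0.05114071709879592 w 0.06710822127972944 yaw 83.80619501051349 yaw from w 84.84803357992699 cent [0.5207 0.1481] tab [0.5297 0.2582] dir c->t 85.30447430123913 0.11039895074945358
0.04221591939415967 85.13704981444388
```

Dock measured: yaw about 85°, seat at about (0.520, 0.143), tab rear face at about (0.530, 0.261). That leaves 120 mm between them, as specified. I'll rotate so the jaw axis lies across the dock, with the fingers shut.

```bash
python3 -m inch '0 9.6 0 0 0 0 1; 0 9.6 0 0 0 0 1; 0 9.6 0 0 0 0 1; 0 9.6 0 0 0 0 1; 0 9.6 0 0 0 0 1; 0 9.6 0 0 0 0 1; 0 9.6 0 0 0 0 1; 0 9.4 0 0 0 0 1; 0 0 0 0 0 0 1'
cat >> h.py <<'E'
from scipy.spatial.transform import Rotation as Ro
def goto(target):
    o=bot.get_obs();R=Ro.from_quat(o['tool_rot']).as_matrix()
    d=R.T@(np.array(target)-o['eef_pos'])*1000
    yaw=np.degrees(np.arctan2(R[1,0],R[0,0]))
    print('t',round(o['clock'],2),'pos',o['eef_pos'].round(4),'yaw',yaw.round(1),'F',o['ft_force'].round(2),'w',round(o['grip_width'],4),'shift',d.round(1),'ydown',R[:,1].round(3))
E
python3 - <<'E'
from h import *
goto([.537,.335,.15]); print(bot.get_obs()['joint_pos'].round(2))
E
```

```text
clock: 2.78
eef_pos: [0.1577, 0.4745, 0.2313]
tool_rot: [0.706, -0.03, 0.03, -0.706]
ft_force: [1.2, 0.1, -0.1]
grip_width: -0.0
t 2.77 pos [0.1577 0.4745 0.2313] yaw -4.9 F [ 1.22  0.07 -0.15] w -0.0 shift [ 389.8   81.3 -106.7] ydown [-0. -0. -1.]
[1.25 0.24 0.   1.34 0.   2.91]
```

```bash
python3 -m inch '0 0 0 48.7 0 -13.3 1; 0 0 0 48.7 0 -13.3 1; 0 0 0 48.7 0 -13.3 1; 0 0 0 48.7 0 -13.3 1; 0 0 0 48.7 0 -13.3 1; 0 0 0 48.7 0 -13.3 1; 0 0 0 48.7 20 -13.3 1; 0 0 0 48.7 20 -13.3 1; 0 0 0 0 40 0 1; 0 0 0 0 0 0 1'
python3 - <<'E'
from h import *
goto([.5355,.325,.047]); print(bot.get_obs()['joint_pos'].round(2))
cam('wrist','w1.png');cam('scene','s1.png')
E
```

```text
clock: 4.03
eef_pos: [0.5345, 0.3326, 0.1471]
tool_rot: [0.708, -0.033, 0.028, -0.705]
ft_force: [-0.8, -0.2, 0.9]
grip_width: 0.0002
t 4.03 pos [0.5345 0.3326 0.1471] yaw -4.9 F [-0.83 -0.24  0.88] w 0.0002 shift [  2.3 100.1  -6.9] ydown [-0.008 -0.005 -1.   ]
[0.56 0.55 0.24 1.28 0.   2.21]
```

View pics/w1.png

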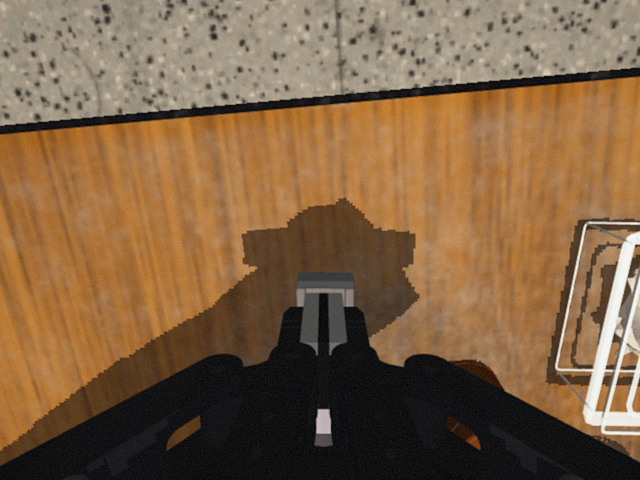

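View pics/s1.png

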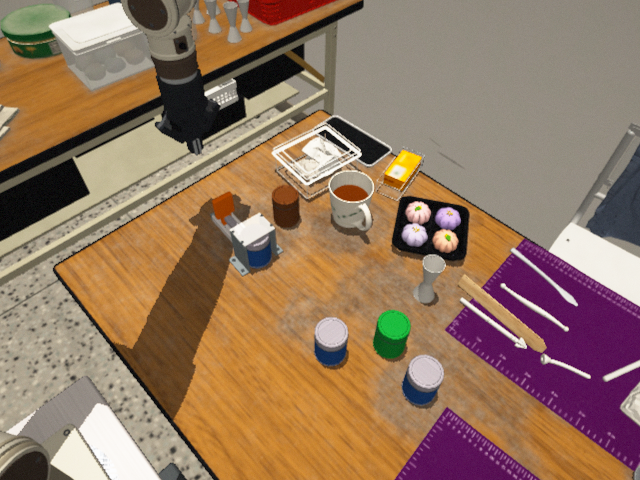

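The wrist view shows the rail end at (325,280), in line with the finger slot at column 323. I can go down behind the tab.

```bash
python3 -m inch '0 0 0 0.5 25 0 1; 0 0 0 0.5 25 0 1; 0 0 0 0.5 25 0 1; 0 0 0 0.5 25 0 1; 0 0 0 0 0 -15 1; 0 0 0 0 0 -15 1; 0 0 0 0 0 -15 1;0 0 0 0 0 0 1'
python3 - <<'E'
from h import *
goto([.5355,.272,.047])
E
```

```text
clock: 5.12
eef_pos: [0.5352, 0.2883, 0.0527]
tool_rot: [-0.706, 0.031, -0.032, 0.707]
ft_force: [-0.2, -0.1, -0.4]
grip_width: -0.0
t 5.12 pos [0.5352 0.2883 0.0527] yaw -5.1 F [-0.15 -0.06 -0.41] w -0.0 shift [  1.8   5.7 -16.2] ydown [ 0.001  0.001 -1.   ]
```

```bash
python3 -m inch '0 0 0 -2 3 -10 1; 0 0 0 0 0 -10 1; 0 0 0 0 0 -10 1; 0 0 0 0 0 -10 1; 0 0 0 0 0 -10 1; 0 0 0 0 0 -10 1; 0 0 0 0 0 -10 1; 0 0 0 0 0 -8 1; 0 0 0 0 0 0 1'
python3 - <<'E'
from h import *
goto([.5235,.197,.05]); cam('scene','s2.png'); cam('side','d2.png')
E
```

```text
clock: 6.25
eef_pos: [0.5253, 0.2121, 0.0481]
tool_rot: [-0.706, 0.031, -0.03, 0.707]
ft_force: [-1.2, 4.8, -0.8]
grip_width: 0.0002
t 6.25 pos [0.5253 0.2121 0.0481] yaw -5.0 F [-1.17  4.83 -0.76] w 0.0002 shift [ -0.5  -1.9 -15.2] ydown [-0.001  0.001 -1.   ]
```

View pics/s2.png

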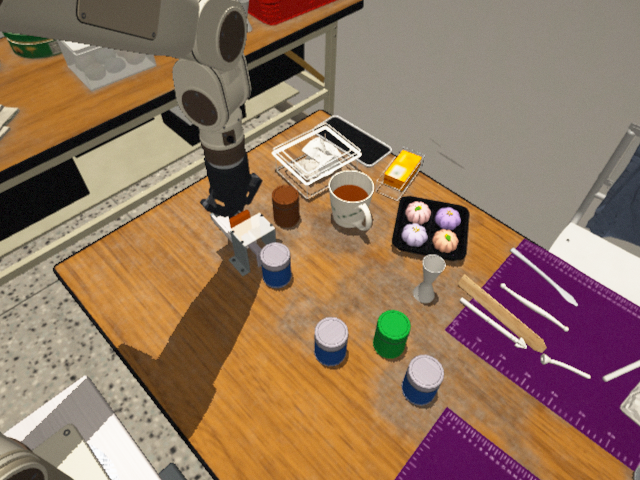

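Force is about 5 N and the tin is sliding out, now with its lid at scene (275,256). I'll continue in small steps to the stop.

```bash
python3 -m inch '0 0 0 0 0 -5 1; 0 0 0 0 0 -5 1; 0 0 0 0 0 0 1; 0 0 0 0 0 0 1'
python3 -m inch '0 0 0 0 0 -3 1; 0 0 0 0 0 0 1; 0 0 0 0 0 0 1'
python3 -m inch '0 0 0 0 0 -3 1; 0 0 0 0 0 0 1; 0 0 0 0 0 0 1'
```

```text
clock: 6.85
eef_pos: [0.5245, 0.203, 0.0482]
tool_rot: [-0.706, 0.031, -0.03, 0.707]
ft_force: [-0.4, 5.4, -2.0]
grip_width: -0.0001
clock: 7.22
eef_pos: [0.5243, 0.2004, 0.0482]
tool_rot: [-0.706, 0.031, -0.03, 0.707]
ft_force: [-2.1, 7.9, -1.2]
grip_width: 0.0002
clock: 7.6
eef_pos: [0.5243, 0.2004, 0.0483]
tool_rot: [-0.704, 0.03, -0.029, 0.709]
ft_force: [-1.4, 14.5, -2.8]
grip_width: 0.0002
```

The TCP has stopped and force is rising to 14.5 N, so the tab is at its end stop. I'll check where the tin is.

```bash
python3 -m inch '0 0 0 0 0 -3 1; 0 0 0 0 0 0 1'
python3 - <<'E'
from h import *
goto([.5235,.197,.05]); c=cam('scene','s3.png'); d=cam('side','d3.png')
for n,k in(('scene',c),('side',d)):
    for r in bot.spot_point('tin_a_mid',n)+bot.spot_point('tin_b_mid',n)+bot.spot_point('tin_c_mid',n): print(n,r['conf'],np.round(r['point']),onz(k,r['point'],.0375).round(4))
cv2.imwrite('pics/z3.png',np.hstack([cv2.resize(c['color'][200:320,210:330],(400,400),interpolation=2),cv2.resize(d['color'][170:290,210:330],(400,400),interpolation=2)]))
E
```

```text
clock: 7.85
eef_pos: [0.5243, 0.2003, 0.0485]
tool_rot: [-0.702, 0.029, -0.029, 0.711]
ft_force: [-0.8, 21.8, -5.2]
grip_width: -0.0003
t 7.85 pos [0.5243 0.2003 0.0485] yaw -4.7 F [-0.83 21.82 -5.23] w -0.0003 shift [-0.5 -1.6 -3.4] ydown [-0.     0.014 -1.   ]
scene 0.65 [331. 342.] [ 0.4782 -0.1027  0.0375]
scene 0.43 [241. 224.] [0.5331 0.2098 0.0375]
scene 0.81 [392. 333.] [ 0.5652 -0.1642  0.0375]
scene 0.7 [279. 270.] [0.5145 0.0706 0.0375]
scene 0.6 [286. 208.] [0.63   0.1787 0.0375]
side 0.67 [272. 307.] [ 0.4791 -0.1038  0.0375]
side 0.95 [322. 355.] [ 0.5341 -0.2465  0.0375]
side 0.62 [322. 318.] [ 0.5642 -0.1645  0.0375]
side 0.29 [377. 305.] [ 0.6797 -0.1678  0.0375]
side 0.84 [267. 245.] [0.5199 0.0759 0.0375]
side 0.78 [298. 206.] [0.6296 0.1891 0.0375]
```

View pics/z3.png

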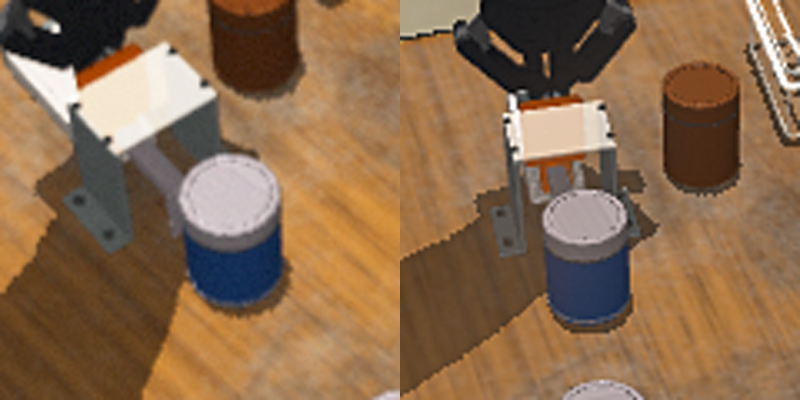

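The tin is out at about (0.515, 0.070), as predicted. I'll retract gently so the tab springs back, then rise.

```bash
python3 -m inch '0 0 0 0 0 15 1; 0 0 0 0 0 15 1; 0 0 0 0 0 15 1; 0 0 0 0 0 15 1; 0 0 0 0 0 20 1; 0 0 0 0 0 20 1; 0 0 0 0 0 10 1; 0 0 0 0 -50 0 1; 0 0 0 0 -50 0 1; 0 0 0 0 -50 0 1; 0 0 0 0 0 0 0.2; 0 0 0 0 0 0 0'
python3 - <<'E'
from h import *
c=cam('scene','s4.png');d=cam('side')
print(onz(c,(279,259.2),.075),onz(d,(210+586/3.333,170+218/3.333),.075))
goto([.5135,.072,.15])
E
```

```text
clock: 9.75
eef_pos: [0.5336, 0.3025, 0.1979]
tool_rot: [0.707, -0.031, 0.031, -0.706]
ft_force: [0.4, 1.2, -0.2]
grip_width: 0.036
[0.51348432 0.06780644 0.075     ] [ 0.76493128 -0.01713774  0.075     ]
t 9.85 pos [0.5329 0.3022 0.1964] yaw -5.0 F [-0.25 -0.32 -0.83] w 0.051 shift [   0.8   46.9 -230.9] ydown [-0.003 -0.002 -1.   ]
```

View pics/s4.png

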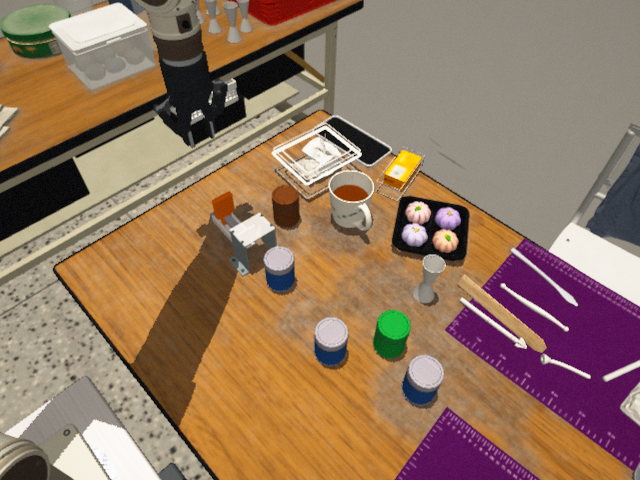

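The tab has sprung back, with orange at (222,205). I'll move over the ejected tin with the gripper open.

```bash
python3 -m inch '0 0 0 0 0 -45 0; 0 0 0 0 0 -45 0; 0 0 0 0 0 -45 0; 0 0 0 1 0 -45 0; 0 0 0 0 20 -30 0; 0 0 0 0 20 -22 0; 0 0 0 0 0 0 0'
python3 - <<'E'
from h import *
d=cam('side');print(onz(d,(265.8,235.4),.075))
c=cam('wrist','w5.png')
print([proj(c,[.5135,.069,z]) for z in (.075,)]); goto([.5135,.069,.028])
E
```

```text
clock: 10.72
eef_pos: [0.512, 0.0699, 0.1553]
tool_rot: [0.707, -0.034, 0.029, -0.706]
ft_force: [-0.5, 0.1, 0.2]
grip_width: 0.0855
[0.51608363 0.06551596 0.075     ]
[array([327.00264312, 252.1786953 ])]
t 10.82 pos [0.5142 0.0717 0.1576] yaw -5.0 F [-0.07  0.51  0.91] w 0.0853 shift [ -0.2 129.6  -2.7] ydown [-0.002  0.    -1.   ]
```

View pics/w5.png

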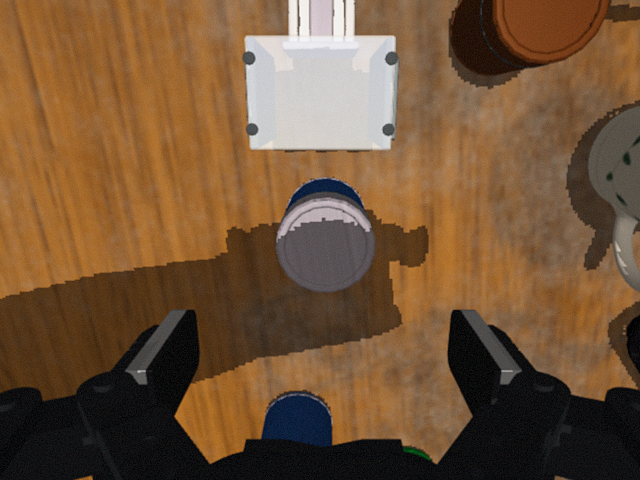

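Lid in the wrist view at (326,246), within about 3 mm of prediction and centred between the fingers. Going down.

```bash
python3 -m inch '0 0 0 0 30 0 0; 0 0 0 0 30 0 0; 0 0 0 0 30 0 0; 0 0 0 0 24 0 0; 0 0 0 0 15 0 0; 0 0 0 0 0 0 0'
python3 - <<'E'
from h import *
goto([.5135,.071,.028])
E
```

```text
clock: 11.58
eef_pos: [0.5142, 0.0722, 0.0286]
tool_rot: [0.707, -0.031, 0.03, -0.706]
ft_force: [-0.1, 0.0, -0.0]
grip_width: 0.0854
t 11.57 pos [0.5142 0.0722 0.0286] yaw -4.9 F [-0.08  0.05 -0.03] w 0.0854 shift [-0.6  0.6 -1.2] ydown [-0.002 -0.    -1.   ]
```

```bash
python3 -m inch '0 0 0 0 0 0 1; 0 0 0 0 0 0 1; 0 0 0 0 0 0 1; 0 0 0 0 0 0 1; 0 0 0 0 0 0 1; 0 0 0 0 0 0 1'
python3 -m inch '0 0 0 0 -10 0 1; 0 0 0 0 -15 0 1; 0 0 0 0 -15 0 1; 0 0 0 0 -10 0 1; 0 0 0 0 0 0 1; 0 0 0 0 0 0 1; 0 0 0 0 0 0 1; 0 0 0 0 0 0 1'
for i in 1 2 3; do python3 -m inch '0 0 0 0 0 0 1'; done
python3 -c "
from h import *
goto([.5142,.0722,.0286]);cam('side','d6.png');print(bot.get_obs()['tau'],bot.get_obs()['ft_torque'])"
```

```text
clock: 12.32
eef_pos: [0.5156, 0.0718, 0.0307]
tool_rot: [-0.706, 0.03, -0.032, 0.707]
ft_force: [-1.6, 0.9, 6.4]
grip_width: 0.0545
clock: 13.32
eef_pos: [0.5142, 0.0715, 0.0788]
tool_rot: [0.707, -0.031, 0.03, -0.706]
ft_force: [0.4, 0.1, -2.2]
grip_width: 0.0544
clock: 13.45
eef_pos: [0.5144, 0.0716, 0.079]
tool_rot: [0.706, -0.031, 0.031, -0.706]
ft_force: [-0.3, -0.4, -2.2]
grip_width: 0.0545
clock: 13.58
eef_pos: [0.5146, 0.0716, 0.0792]
tool_rot: [0.706, -0.031, 0.031, -0.706]
ft_force: [-0.2, -0.3, -1.9]
grip_width: 0.0543
clock: 13.7
eef_pos: [0.5146, 0.0716, 0.0793]
tool_rot: [0.706, -0.031, 0.031, -0.706]
ft_force: [-0.3, -0.2, -2.5]
grip_width: 0.0543
t 13.7 pos [0.5146 0.0716 0.0793] yaw -5.0 F [-0.33 -0.15 -2.47] w 0.0543 shift [-0.4 50.7  0.6] ydown [-0. -0. -1.]
[-1.86423554e-04 -4.22279549e+01  2.24796045e+01  2.51527883e-03
 -2.33330487e-03 -1.26471855e-05] [ 0.0254778  -0.03412187 -0.02990321]
```

View pics/d6.png

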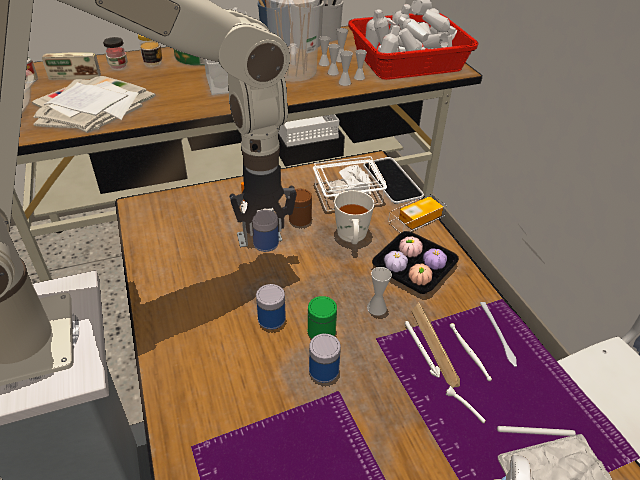

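Held weight is about 2.2 N (0.22 kg), so this is a light tin. Setting it back.

```bash
python3 -m inch '0 0 0 0 15 0 1; 0 0 0 0 15 0 1; 0 0 0 0 12 0 1; 0 0 0 0 5 0 1; 0 0 0 0 2 0 1; 0 0 0 0 0 0 1; 0 0 0 0 0 0 1'
python3 -c "
from h import *
goto([.5142,.0722,.0286])"
```

```text
clock: 14.62
eef_pos: [0.5136, 0.0714, 0.0308]
tool_rot: [0.707, -0.031, 0.03, -0.706]
ft_force: [-4.4, -0.8, 5.8]
grip_width: 0.0544
t 14.62 pos [0.5136 0.0714 0.0308] yaw -5.0 F [-4.38 -0.85  5.78] w 0.0544 shift [0.6 2.2 0.8] ydown [-0.002 -0.    -1.   ]
```

```bash
python3 -m inch '0 0 0 0 0 0 0; 0 0 0 0 0 0 0; 0 0 0 0 0 0 0; 0 0 0 0 0 0 0; 0 0 0 0 0 0 0; 0 0 0 0 -30 0 0; 0 0 0 0 -40 0 0; 0 0 0 0 -40 0 0; 0 0 0 0 -20 0 0; 0 0 0 0 0 0 0'
python3 -c "
from h import *
cam('scene','s7.png')
goto([.4775,-.105,.16])"
```

```text
clock: 15.88
eef_pos: [0.516, 0.0718, 0.1621]
tool_rot: [-0.706, 0.029, -0.032, 0.707]
ft_force: [-0.1, 0.1, -0.2]
grip_width: 0.0849
t 15.93 pos [0.5149 0.0716 0.1605] yaw -5.0 F [ 0.05  0.01 -0.15] w 0.0855 shift [ -22.     0.5 -179.2] ydown [ 0.001  0.    -1.   ]
```

View pics/s7.png

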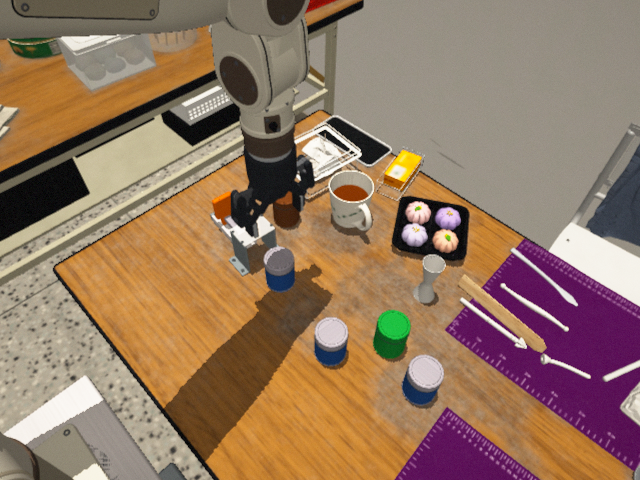

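The first tin stands upright at (279,270). Now over tin 1.

```bash
python3 -m inch '0 0 0 -4.4 0 -36 0; 0 0 0 -4.4 0 -36 0; 0 0 0 -4.4 0 -36 0; 0 0 0 -4.4 0 -36 0; 0 0 0 -4.4 0 -35 0; 0 0 0 0 0 0 0'
python3 - <<'E'
from h import *
c=cam('wrist','w8.png')
print(proj(c,[.4775,-.105,.075]),proj(c,[.4775,-.105+.0,.0375])); goto([.4775,-.104,.0286])
for r in bot.spot_point('tin_a_mid','wrist'): print(r['conf'],np.round(r['point']),onz(c,r['point'],.0375).round(4))
E
```

```text
clock: 16.68
eef_pos: [0.4755, -0.1064, 0.1585]
tool_rot: [-0.706, 0.033, -0.031, 0.706]
ft_force: [0.1, 1.0, 1.1]
grip_width: 0.0853
[329.39702028 245.11014233] [328.73506469 227.29558358]
t 16.73 pos [ 0.476  -0.1054  0.1587] yaw -5.1 F [0.01 1.12 0.4 ] w 0.0854 shift [  1.8 130.1   1.4] ydown [-0.003  0.001 -1.   ]
```

View pics/w8.png

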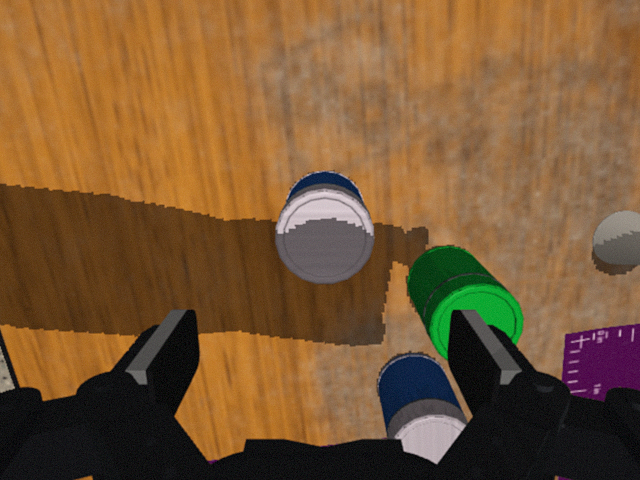

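Lid at (325,237), about 3–4 mm to +z of prediction. The green look-alike at (465,305) keeps about 25 mm clear of the finger. I'll shift 3 mm and go down.

```bash
python3 -m inch '0 0 0 0 30 3 0; 0 0 0 0 30 0 0; 0 0 0 0 30 0 0; 0 0 0 0 25 0 0; 0 0 0 0 15 0 0; 0 0 0 0 0 0 0'
python3 -m inch '0 0 0 0 0 0 1; 0 0 0 0 0 0 1; 0 0 0 0 0 0 1; 0 0 0 0 0 0 1; 0 0 0 0 0 0 1; 0 0 0 0 0 0 1'
python3 -m inch '0 0 0 0 -10 0 1; 0 0 0 0 -15 0 1; 0 0 0 0 -15 0 1; 0 0 0 0 -10 0 1; 0 0 0 0 0 0 1; 0 0 0 0 0 0 1; 0 0 0 0 0 0 1; 0 0 0 0 0 0 1'
for i in 1 2 3; do python3 -m inch '0 0 0 0 0 0 1'; done
```

```text
clock: 17.52
eef_pos: [0.4765, -0.1009, 0.0291]
tool_rot: [-0.706, 0.031, -0.029, 0.707]
ft_force: [-0.5, 0.6, 0.5]
grip_width: 0.0854
clock: 18.27
eef_pos: [0.4782, -0.102, 0.0318]
tool_rot: [0.706, -0.03, 0.032, -0.706]
ft_force: [-1.9, -0.3, 5.9]
grip_width: 0.0545
clock: 19.27
eef_pos: [0.4771, -0.1018, 0.0798]
tool_rot: [-0.706, 0.031, -0.03, 0.707]
ft_force: [-0.1, 0.0, -2.0]
grip_width: 0.0546
clock: 19.4
eef_pos: [0.4772, -0.1018, 0.08]
tool_rot: [-0.706, 0.031, -0.03, 0.706]
ft_force: [-1.1, -0.1, -2.8]
grip_width: 0.0544
clock: 19.52
eef_pos: [0.4774, -0.1018, 0.0802]
tool_rot: [-0.706, 0.031, -0.031, 0.706]
ft_force: [0.5, -0.1, -1.4]
grip_width: 0.0547
clock: 19.65
eef_pos: [0.4775, -0.1019, 0.0803]
tool_rot: [-0.706, 0.031, -0.031, 0.706]
ft_force: [0.1, 0.1, -1.8]
grip_width: 0.0547
```

About 2.0 N, so this one is light too. Checking the lift in a picture, then setting it down.

```bash
python3 -c "
from h import *
goto([.4775,-.102,.03]);cam('side','d9.png')"
python3 -m inch '0 0 0 0 15 0 1; 0 0 0 0 15 0 1; 0 0 0 0 12 0 1; 0 0 0 0 5 0 1; 0 0 0 0 2 0 1; 0 0 0 0 0 0 1; 0 0 0 0 0 0 1'
```

```text
t 19.65 pos [ 0.4775 -0.1019  0.0803] yaw -5.0 F [ 0.1   0.05 -1.82] w 0.0547 shift [ 0.  50.3 -0.1] ydown [ 0.  0. -1.]
clock: 20.58
eef_pos: [0.4764, -0.1016, 0.0318]
tool_rot: [-0.706, 0.031, -0.03, 0.707]
ft_force: [-4.0, 1.1, 6.3]
grip_width: 0.0546
```

View pics/d9.png

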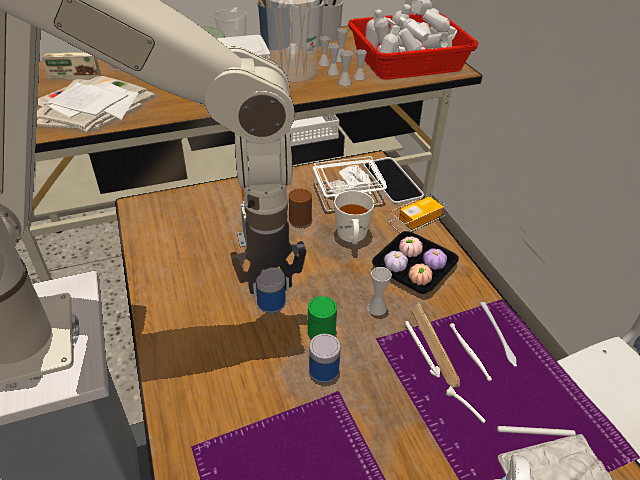

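```bash
python3 -m inch '0 0 0 0 0 0 0; 0 0 0 0 0 0 0; 0 0 0 0 0 0 0; 0 0 0 0 0 0 0; 0 0 0 0 0 0 0; 0 0 0 0 -30 0 0; 0 0 0 0 -40 0 0; 0 0 0 0 -40 0 0; 0 0 0 0 -20 0 0; 0 0 0 0 0 0 0'
python3 -m inch '0 0 0 17.5 0 -36 0; 0 0 0 17.5 0 -36 0; 0 0 0 17.5 0 -37 0; 0 0 0 17.5 0 -37 0; 0 0 0 0 0 0 0'
python3 - <<'E'
from h import *
c=cam('wrist','w10.png');cam('scene','s10.png')
print(proj(c,[.534,-.253,.075])); goto([.534,-.252,.029])
E
```

```text
clock: 21.82
eef_pos: [0.4788, -0.1021, 0.163]
tool_rot: [0.707, -0.029, 0.032, -0.706]
ft_force: [0.0, -0.3, -0.3]
grip_width: 0.0852
clock: 22.45
eef_pos: [0.5342, -0.2556, 0.1588]
tool_rot: [-0.706, 0.033, -0.031, 0.707]
ft_force: [-0.1, 0.2, 0.7]
grip_width: 0.0852
[325.18430363 243.45791641]
t 22.55 pos [ 0.5334 -0.253   0.1593] yaw -5.0 F [-0.57  0.82  0.27] w 0.0855 shift [  0.9 130.3   0.9] ydown [-0.003  0.002 -1.   ]
```

View pics/w10.png

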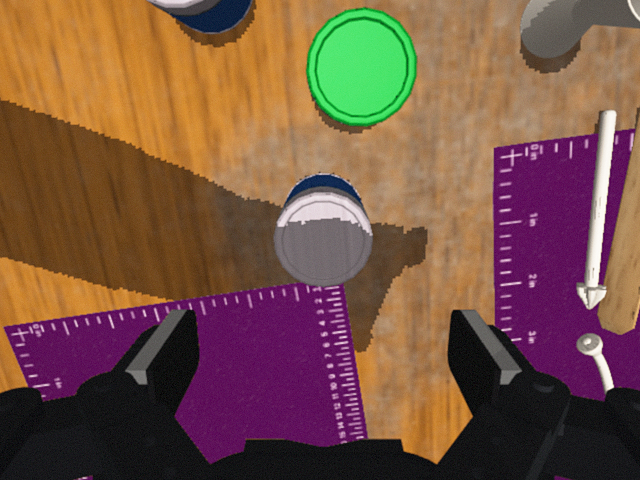

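View pics/s10.png

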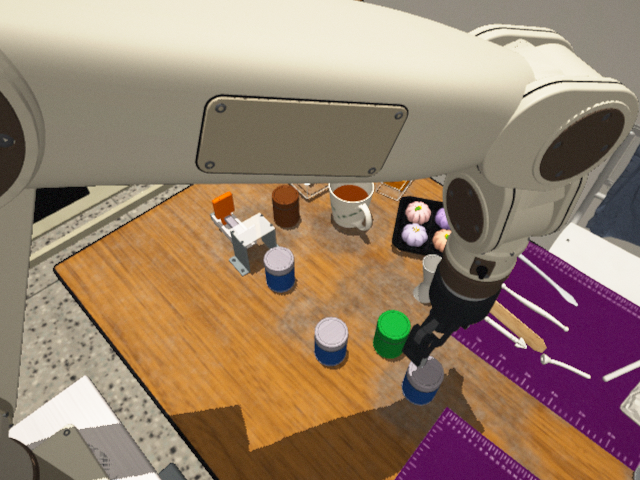

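Tins 1 and 3 stand at (331,342) and (279,270). Tin 2's lid is at (323,238) in the wrist view, so a 2–3 mm shift along +z is needed. Green has ample clearance.

```bash
python3 -m inch '0 0 0 0 30 2.5 0; 0 0 0 0 30 0 0; 0 0 0 0 30 0 0; 0 0 0 0 25 0 0; 0 0 0 0 15 0 0; 0 0 0 0 0 0 0'
python3 -m inch '0 0 0 0 0 0 1; 0 0 0 0 0 0 1; 0 0 0 0 0 0 1; 0 0 0 0 0 0 1; 0 0 0 0 0 0 1; 0 0 0 0 0 0 1'
python3 -m inch '0 0 0 0 -10 0 1; 0 0 0 0 -15 0 1; 0 0 0 0 -15 0 1; 0 0 0 0 -10 0 1; 0 0 0 0 0 0 1; 0 0 0 0 0 0 1; 0 0 0 0 0 0 1; 0 0 0 0 0 0 1'
for i in 1 2 3; do python3 -m inch '0 0 0 0 0 0 1'; done
```

```text
clock: 23.3
eef_pos: [0.5335, -0.2496, 0.0301]
tool_rot: [-0.706, 0.031, -0.029, 0.707]
ft_force: [0.5, 0.2, -0.0]
grip_width: 0.0855
clock: 24.05
eef_pos: [0.5352, -0.2513, 0.0331]
tool_rot: [0.707, -0.03, 0.031, -0.706]
ft_force: [-2.0, 0.4, 5.0]
grip_width: 0.0544
clock: 25.05
eef_pos: [0.5343, -0.2507, 0.0807]
tool_rot: [-0.706, 0.031, -0.03, 0.707]
ft_force: [0.5, -0.2, -5.4]
grip_width: 0.0544
clock: 25.18
eef_pos: [0.5345, -0.2508, 0.081]
tool_rot: [-0.706, 0.031, -0.031, 0.707]
ft_force: [-0.2, 0.6, -5.9]
grip_width: 0.0544
clock: 25.3
eef_pos: [0.5347, -0.2509, 0.0812]
tool_rot: [-0.706, 0.031, -0.031, 0.706]
ft_force: [-0.5, 0.6, -5.8]
grip_width: 0.054
clock: 25.42
eef_pos: [0.5347, -0.2509, 0.0813]
tool_rot: [-0.706, 0.031, -0.031, 0.706]
ft_force: [-0.0, 0.7, -5.2]
grip_width: 0.0547
```

About 5.6 N (0.57 kg), so this is the heavy tin. Lifting it up.

```bash
python3 -m inch '0 0 0 0 -15 0 1; 0 0 0 0 -25 0 1; 0 0 0 0 -30 0 1; 0 0 0 0 -30 0 1; 0 0 0 0 -25 0 1; 0 0 0 0 -15 0 1; 0 0 0 0 -10 0 1; 0 0 0 0 0 0 1; 0 0 0 0 0 0 1; 0 0 0 0 0 0 1; 0 0 0 0 0 0 1; 0 0 0 0 0 0 1'
python3 - <<'E'
from h import *
goto([.534,-.252,.23]);print(bot.get_obs()['joint_vel'].round(3))
cam('side','d11.png');cam('scene','s11.png')
E
```

```text
clock: 26.92
eef_pos: [0.5346, -0.2508, 0.231]
tool_rot: [-0.706, 0.031, -0.031, 0.707]
ft_force: [0.2, 0.1, -5.5]
grip_width: 0.0544
t 26.93 pos [ 0.5346 -0.2508  0.231 ] yaw -5.0 F [ 0.24  0.12 -5.55] w 0.0544 shift [-0.5  1.  -1.2] ydown [-0.  0. -1.]
[ 0.001 -0.002  0.002 -0.    -0.001  0.   ]
```

View pics/d11.png

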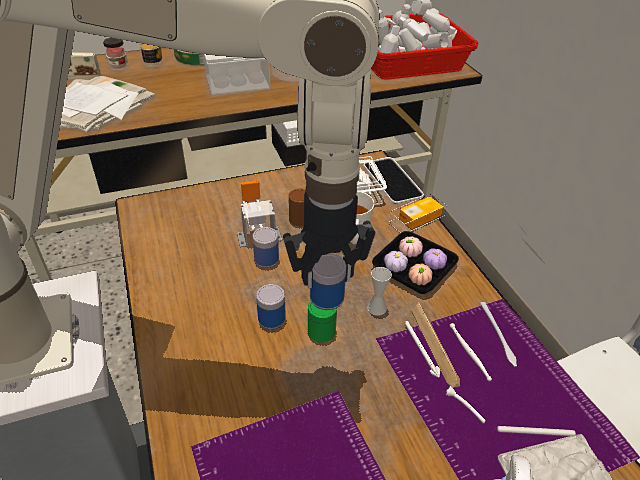

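View pics/s11.png

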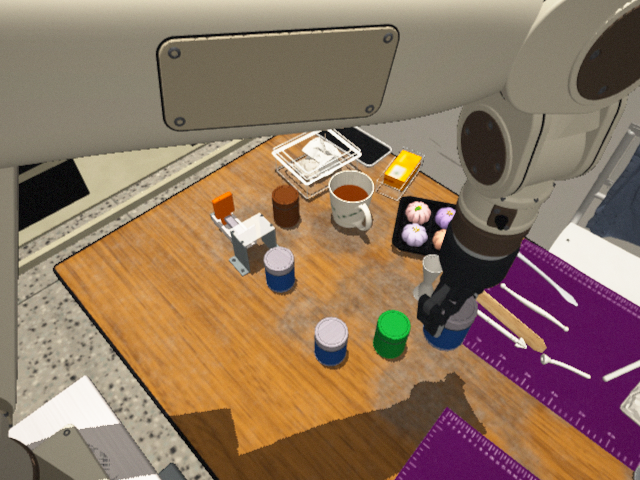

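The side view shows the heavy tin held upright at (328,283). The other two stand at (266,248) and (271,307), the tab is out at (250,190), and the mug and jigger haven't moved. Handing in.

```bash
python3 -c "
from workcell import bot
print(bot.job_done())"
```

```text
the job is handed in; nothing more can be done
None
```

The job is handed in with the heaviest tin held upright in the gripper. No verdict was reported.

- **Dock:** I pressed the tab until the tool stopped moving and the push reached about 22 N. The tin came out at about (0.515, 0.070), and the tab sprang back. I can't read the slide travel directly, so that rests on the stop, the force and the pictures.
- **Weights:** I lifted all three tins in turn and set the first two back upright where they had stood.

| Tin | Force when held | Mass |
|---|---|---|
| The one from the dock | about 2.2 N | about 0.22 kg |
| The one at (0.477, -0.103) | about 2.0 N | about 0.2 kg |
| The one at (0.534, -0.252) | about 5.6 N | about 0.57 kg |

- **Last checks:** At about 27 s the tool was at z = 0.231, which puts the tin's underside about 0.20 m above the table. Force was -5.5 N, finger opening 54 mm, and joint speeds about zero. In the last pictures the other two tins stood upright, and the mug, jigger and both look-alikes (green and brown) were in their places.
- **What disagreed:** The wrist camera placed the tin lids 3–5 mm off the scene and side cameras. I took a compromise between them, and all three grasps held. An early automatic fit of the tab's direction was about 20° off, so I used the corners of the dock's roof instead.

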